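# Shut the test box and hold its key switch at run

## Robot

A 6-joint arm with a two-finger parallel gripper is mounted at the origin on a cart in front of the work surface, level with it; the furniture and walls round the work are solid. World frame = base frame: x ahead of the robot, y to its left, z up, the work surface at z = 0. Lengths are in m, angles in rad, forces in N, time in s.
With the tool pointing down it reaches from about 0.325 to 0.85 m from the base axis. Payload 4.4 kg.
Tool frame: the origin (TCP) lies at the centre of the arm's flange, where the gripper is bolted on; the fingertips stand 199 mm ahead of it and the grasp point (between the pads) lies 180 mm ahead of it; z points along the fingers, y is the line along which they close (so a half turn about z gives the same grasp; the last joint's range is limited). The gripper opens to 94 mm and grips with 3 to 60 N. Pads are 16 mm wide; open, the fingers measure 119 mm over their backs; the gripper's body (75 mm by 177 mm) begins 78 mm behind the grasp point.
Start: joints at [-1.262, 0.207, 1.542, -0, 1.393, -0.15], TCP at [0.255, -0.516, 0.405] pointing down, gripper open.
Joint ranges: [-2.73, 2.73], [-0.86, 2.22], [0.23, 2.46], [-1.11, 4.25], [0.08, 2.63], [-2.82, 2.82]. Speed limits (rad/s): [2.79, 2.79, 3.14, 3.14, 3.14, 3.14].

## Interface

Orientations are given as [roll, pitch, yaw] about the fixed x, y, z axes, in that order (R = Rz(yaw) Ry(pitch) Rx(roll)).
In Python, from plant import bot, imaging, job gives the robot as it stands. The module is installed in compiled form; this text tells all that it offers.
- The arm moves only by the tool jog_arm, never from a script. Its argument "deltas" is a list that holds one entry, the list of rows, each a list of 7 numbers: the gripper command: -1 is shut, 1 is fully open, values between are in proportion, then the shift along the tool's x, y, z normalised to -1 to 1, where 1 is 250 mm, then the turn, a rotation vector about the tool's x, y, z normalised to -1 to 1, where 1 is pi/4 rad. A call has 1 to 20 rows; each row is the pose to reach, as a shift and turn from the pose commanded when the call began, along the tool's axes at that moment; what a row does not reach only later rows make up. A row lasts 1/8 s, in which the tool goes at most 62.5 mm and 10.7 degrees, less where a joint would pass 70% of its speed; a pose out of reach is approached as far as the arm can. A call with a number of a shift or a turn outside -1 to 1 is refused whole. A call with a gripper value outside its range is refused whole. The fingers move at their own pace and stop on an object; "squeeze" is the grip in N (left out, the last holds). Time passes only in rows, so rows that repeat a pose let the fingers close. It gives the time, the measured TCP pose, the force, the opening and the grip force at its end, in the units of the state.
- bot.read_state(): the state, without advancing time (a new reading comes with each control period).
- imaging.capture(name): name is "scene" or "top" or "wrist"; returns a dict with "image" (384x512x3 uint8, blue, green, red), "depth" (384x512 float32, m along the optical axis (not along the pixel's ray), 0 where there is no reading), "mtx" (3x3 intrinsics, pixels), "R" (3x3) and "t" (3): a world point X has camera coordinates R X + t; the wrist camera has in their place "tool_from_camera" (4x4, takes a point from camera to tool coordinates, whose origin is the TCP and whose axes are the flange's). Camera axes: x right, y down, z forward; pixel columns grow to the right and rows downward; lengths in m; the calibration is good to about 2 mm. A picture is of the moment at which its call begins: read the wrist's pose just before it.
- job.sign_off(): hands the job in; it is judged then, once.
The state is a dict: "time_s": time; "qpos": joint angles; "joint_velocities": joint speeds; "effort": joint torques, N m; "position": TCP position; "orientation": TCP orientation; "contact_force": force on the tool from outside, world axes, zero at the start; "moment": the same for the moment, N m; "width": finger opening in m; "gripper_force": force on a finger pad.
Only numpy, scipy, OpenCV 4.12 (cv2) and the standard library are available. Lean on these libraries where they do the work, as an engineer would, in place of code of your own. Each camera call takes 0.05 s, during which the arm holds its last target. There are 200 camera calls.

## Task

Start the bench test box: press its open lid down until the catch snaps and the lid stays shut. Then take the square-headed key out of the wooden key block, push it fully home into the key switch on the box's front deck (its pins are sticky: press firmly and wiggle), and turn it a quarter turn clockwise to its stop. The switch springs back when let go, so finish with the gripper still holding the key turned; leave the round-headed key in its block and do not knock the other things about.

Things in the scene. Friction and masses are not known exactly. Their poses are not given: they have to be found in the camera images.
- testbox: grey sheet-metal test box, fixed to the bench, 200 (its x) x 170 (its y) x 70 mm high; origin at the centre of its underside. Its -x side is a flat aluminium deck 70 mm deep that carries the key switch; the other 130 mm are a tray under the aluminium lid.
- lid (a joint): lid angle in rad about a hinge along the box's y at the tray's far edge: 0 shut, positive open (front edge up), 0.5 to 0.7 at the start. A spring pushes it open (2 to 3 N at the front edge); from about 0.09 down a sprung catch resists (10 to 16 N at the pad) and snaps over near 0.04; then the lid stays at 0. Let go before that, it springs up again.
- lid_pad (a point): centre of the top of the ribbed rubber press pad (26 x 60 mm) on the lid's front edge, in the middle of its width. It lies 106 mm from the hinge line towards the box's front and 9 mm above it; axes as the lid (as the box when shut). With the lid shut it is 81.5 mm above the bench.
- lid_hinge (a point): point on the lid's hinge line, in the middle of the lid; it does not move with the lid. 94 mm behind the box's centre, 72.5 mm above the bench; its axes turn with the lid (y along the hinge).
- switch_mouth (a point): centre of the brass face of the key switch, 76 mm above the bench, in a steel collar 45 mm wide; axes as the box, fixed, z up. Keyway 16 x 6.6 mm, 28 mm deep, mouth dished 3 mm wider all round over its top 4 mm; at switch 0 its long side lies along the box's x. Sprung pins in it, 11 and 18 mm down, stick: the key needs about 5 to 15 N to pass them; a wiggle helps.
- switch (a joint): turn of the key switch in rad, clockwise seen from above: 0 at rest, stop at 1.5 (a quarter turn, run). A spring (about 0.11 N m at the stop) turns it back to 0 when let go. The key has 0.1 to 0.2 rad of play in keyway and grip, so it must be turned that much further than the switch.
- key_square_center (a point): centre of the head of the key to use (x along its width, y through its thickness, z up). Black plastic head with grey inlay, 36 (x) x 12 (y) x 38 mm tall; grip it across the 12 mm. Below it a steel shoulder 22 x 12 x 5 mm, its underside 24 mm below this point, then a flat blade 14 (x) x 5 (y) x 26 mm with tapered tip. About 40 g; stands blade down in the key block, this point 64 mm above the bench.
- key_square_tip (a point): end of the blade of the square-headed key, 50 mm below the centre of its head; axes as the key. Fully home the shoulder rests on the switch face and this point is 26 mm below it. The blade fits either way round.
- key_round_center (a point): centre of the round head (38 mm across, 12 mm thick) of the other key, of the same blade and materials; it stays in its slot. The two keys stand 64 mm apart in line with their head widths; which is in which slot varies.
- key_block: light wooden block, fixed to the bench, 130 (x) x 50 (y) x 40 mm high with two slots 28 mm deep, at x = -32 and +32 mm, for the keys; origin at the centre of its underside.
- staple_box: small carton 50 x 85 x 30 mm lying on the bench, origin under its centre; bystander.
- stapler: desk stapler 34 x 140 x 36 mm, origin under its centre; bystander.
- tape_measure: tape measure 38 x 72 x 68 mm, origin under its centre; bystander.
- glue_bottle: squeeze bottle of wood glue, 46 mm across, 130 mm tall, standing; origin under its centre; bystander.
- marker_blue: felt marker 135 mm long lying left of the box, near it, origin under its centre; bystander.
- marker_green: felt marker 135 mm long lying further left, origin under its centre; bystander.
- pine_block: pine offcut 45 x 90 x 36 mm behind the box, origin under its centre; bystander.

How it is judged:
By the outcome, as a careful person would: the job done as asked, in the order asked, and still so for the second after the job is handed in, while the arm keeps its last pose, push and grip.
It also fails if it takes over 64 s, if anything falls off the work surface, if the arm or the gripper's body presses on something with over 40 N, if the wrist force passes 120 N, or if a joint passes its speed limit or range.

## Working session

There is one attempt and no reset: what is moved stays moved. The work goes in short steps, Python scripts to look and compute and a tool call to move; the robot and the scene stay as the last step left them, time stands still between calls to the robot, and variables do not carry over. Pictures are saved under pics/ and viewed, at most 10 in all, crops included, and the job is handed in when it is done.

Besides the shell and the picture viewer there is one more tool, called after "Emit:" as name([rows], argument=value, ...), one row to a line, values as JSON. jog_arm: Moves the arm, as the interface text tells. Its arguments: {"type":"object","properties":{"deltas":{"type":"array","items":{"type":"array","items":{"type":"array","items":{"type":"number","minimum":-1,"maximum":1}}}},"squeeze":{"type":"number"}},"required":["deltas"]}

```bash
mkdir -p pics; cat > h.py <<'E'
from plant import bot, imaging, job
import numpy as np, cv2
from scipy.spatial.transform import Rotation as Ro
def world(c, u, v):
    d=c['depth'][int(v),int(u)]; p=np.linalg.inv(c['mtx'])@[u,v,1]*d
    return c['R'].T@(p-c['t'])
def cloud(c):
    h,w=c['depth'].shape; u,v=np.meshgrid(np.arange(w),np.arange(h))
    p=(np.linalg.inv(c['mtx'])@np.stack([u.ravel(),v.ravel(),np.ones(h*w)]))*c['depth'].ravel()
    if 'R' in c: P=(c['R'].T@(p-np.array(c['t']).reshape(3,1)))
    else:
        T=c['tool_from_camera']; P=T[:3,:3]@p+T[:3,3:]
        s=c['state']; P=Ro.from_euler('xyz',s['orientation']).as_matrix()@P+np.array(s['position']).reshape(3,1)
    return P.T.reshape(h,w,3)
def cap(n):
    s=bot.read_state(); c=imaging.capture(n); c['state']=s; return c
E
python3 - <<'E'
from h import *
print(bot.read_state())
for n in ('top','scene'):
    c=cap(n); np.savez('pics/%s.npz'%n,**{k:v for k,v in c.items() if k!='state'})
    cv2.imwrite('pics/%s1.png'%n,cv2.resize(c['image'],(800,600))); print(c['R'],c['t'],c['mtx'])
E
```

```text
{'time_s': 0.0, 'qpos': array([-1.26251196e+00,  2.07410341e-01,  1.54291900e+00, -3.73084370e-05,
        1.39349609e+00, -1.50492254e-01]), 'joint_velocities': array([-0.00086588, -0.0003599 ,  0.00027291,  0.00027142, -0.00028592,
       -0.00138879]), 'effort': array([ 2.25926429e-03, -3.70870113e+01, -2.81417263e+01,  6.98581338e-02,
        3.57751222e-02, -1.66918412e-04]), 'position': array([ 0.25452006, -0.51520617,  0.40351238]), 'orientation': array([-3.13937960e+00, -2.98455379e-04,  4.58782911e-01]), 'contact_force': array([-0.54994774,  0.13131829, -0.21088285]), 'moment': array([ 0.00679595, -0.02394962,  0.00175886]), 'gripper_force': 0.0, 'width': 0.09375958140327284}
[[ 0.02306835 -0.99924854 -0.03114828]
 [-0.9949849  -0.01991438 -0.09802279]
 [ 0.09732883  0.03325329 -0.9946966 ]] [-0.00301337  0.59934832  1.08880976] [[349.83848883   0.         254.91557245]
 [  0.         349.83848883 188.33580966]
 [  0.           0.           1.        ]]
[[-0.88765169 -0.46038836 -0.01081821]
 [-0.27996487  0.55814023 -0.78108844]
 [ 0.3656421  -0.69030576 -0.62432669]] [0.52483091 0.2245914  0.9161355 ] [[367.43674403   0.         252.97791037]
 [  0.         367.43674403 184.70964737]
 [  0.           0.           1.        ]]
```

View pics/top1.png

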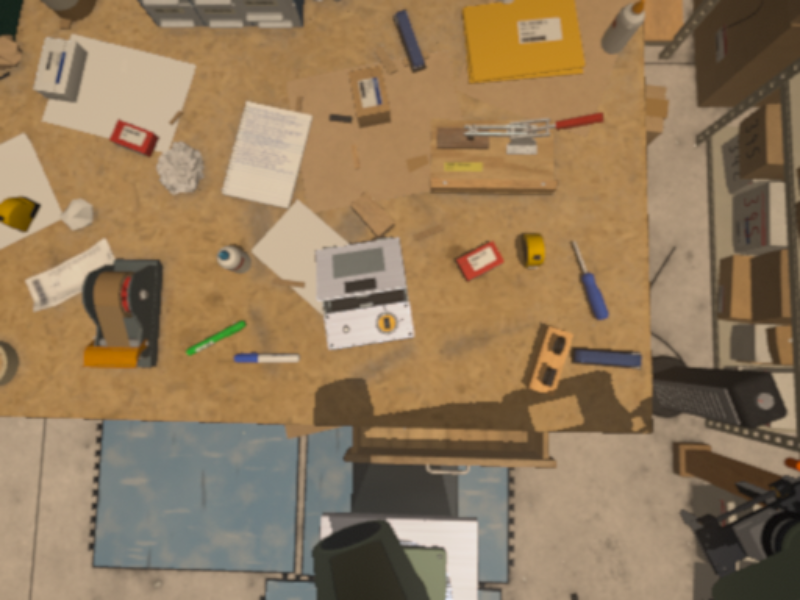

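View pics/scene1.png

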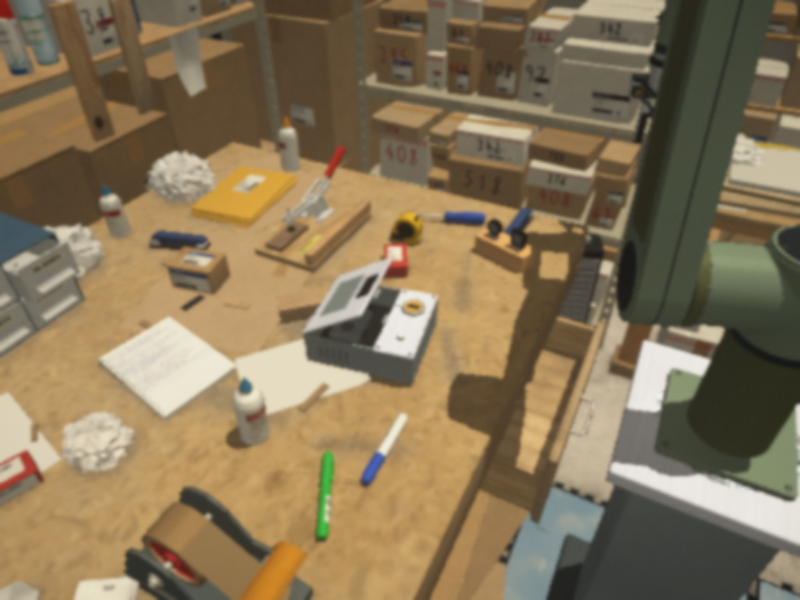

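The top view (800x600) shows the test box at about (367,290), its switch at (387,322), the key block at (550,360) with the navy stapler beside it at (607,358), the tape measure at (533,250) and the staple box at (480,260). In the scene view the lid is open.

```bash
python3 - <<'E'
from h import *
def ld(n):
    return dict(np.load('pics/%s.npz'%n))
t=ld('top'); P=cloud(t)
def px(u,v): return P[int(v/1.5625),int(u/1.5625)].round(3)
print('switch',px(387,322),'blk',px(550,345),px(548,375), 'tray',px(360,262))
# deck: points z .062-.076 near box
M=lambda x0,x1,y0,y1,z0,z1:(P[...,0]>x0)&(P[...,0]<x1)&(P[...,1]>y0)&(P[...,1]<y1)&(P[...,2]>z0)&(P[...,2]<z1)
s=px(387,322)
def rect(m,name):
    m=cv2.morphologyEx(m.astype(np.uint8),cv2.MORPH_OPEN,np.ones((2,2)))
    q=P[m>0]; print(name,len(q),'z',np.median(q[:,2]).round(4)); r=cv2.minAreaRect(q[:,:2].astype(np.float32)); print(r)
    print(cv2.boxPoints(r).round(4).tolist())
    return q
rect(M(s[0]-.1,s[0]+.1,s[1]-.12,s[1]+.17,.06,.085),'deck')
rect(M(s[0]-.1,s[0]+.3,s[1]-.12,s[1]+.17,.02,.3),'box+lid')
q=P[M(s[0]-.1,s[0]+.3,s[1]-.12,s[1]+.17,.095,.3)]
A=np.c_[q[:,:2],np.ones(len(q))];cc=np.linalg.lstsq(A,q[:,2],rcond=None)[0]; print('lid plane',cc, np.arctan(np.hypot(*cc[:2])), np.arctan2(cc[1],cc[0]))
rect(M(s[0]-.1,s[0]+.3,s[1]-.12,s[1]+.17,.095,.3),'lid')
b=px(550,345)
rect(M(b[0]-.15,b[0]+.1,b[1]-.12,b[1]+.08,.030,.047),'blktop')
m=M(b[0]-.15,b[0]+.1,b[1]-.12,b[1]+.08,.055,.12)
n,l,st,ce=cv2.connectedComponentsWithStats(m.astype(np.uint8))
for i in range(1,n):
    if st[i,4]>5: print('head',st[i],P[l==i].mean(0),cv2.minAreaRect(P[l==i][:,:2].astype(np.float32)))
# brass disc
h=cv2.cvtColor(t['image'],cv2.COLOR_BGR2HSV)
m=M(s[0]-.04,s[0]+.04,s[1]-.04,s[1]+.04,.06,.09)&(h[...,1]>90)
print('brass',P[m].mean(0),m.sum(),cv2.minAreaRect(P[m][:,:2].astype(np.float32)))
c=t['image'][130:260,190:440]; cv2.imwrite('pics/c1.png',cv2.resize(c,(800,416),interpolation=cv2.INTER_CUBIC))
E
```

```text
switch [0.543 0.035 0.011] blk [ 0.505 -0.296  0.037] [ 0.445 -0.28   0.075] tray [0.656 0.084 0.1  ]
deck 1297 z 0.0702
((0.53990638256073, 0.06547608971595764), (0.11122067272663116, 0.17842116951942444), 3.867213249206543)
[[0.47839999198913574, 0.15070000290870667], [0.4903999865055084, -0.027300000190734863], [0.6014000177383423, -0.01979999989271164], [0.5893999934196472, 0.1581999957561493]]
box+lid 4047 z 0.0726
((0.6638104915618896, 0.058612264692783356), (0.23214878141880035, 0.39029660820961), 79.4910888671875)
[[0.45080000162124634, -0.019899999722838402], [0.8345000147819519, -0.09109999984502792], [0.8769000172615051, 0.1370999962091446], [0.49309998750686646, 0.20829999446868896]]
lid plane [-0.58691257 -0.10054055  0.49510135] 0.5370759105766475 -2.9719352723328467
lid 1375 z 0.1198
((0.5690220594406128, 0.08242107927799225), (0.19217979907989502, 0.1894911229610443), 9.788786888122559)
[[0.45820000767707825, 0.15950000286102295], [0.4903999865055084, -0.027300000190734863], [0.6797999739646912, 0.005400000140070915], [0.647599995136261, 0.19210000336170197]]
blktop 625 z 0.039
((0.4909883439540863, -0.23002520203590393), (0.38739439845085144, 0.1310424953699112), 72.97452545166016)
[[0.3716000020503998, -0.3959999978542328], [0.4968999922275543, -0.4343999922275543], [0.6104000210762024, -0.06400000303983688], [0.48510000109672546, -0.025599999353289604]]
head [354 215   8  13  73] [ 0.50294134 -0.30280876  0.07470058] ((0.5028494000434875, -0.3044992685317993), (0.01296151988208294, 0.03659877926111221), 71.33317565917969)
head [347 235   9  13  76] [ 0.44255944 -0.28312389  0.07727481] ((0.44189777970314026, -0.28506872057914734), (0.013571048155426979, 0.03487992659211159), 71.25100708007812)
brass [0.53913704 0.03140025 0.07438316] 92 ((0.5390053391456604, 0.031208906322717667), (0.03395276516675949, 0.03088080883026123), 0.626069962978363)
```

View pics/c1.png

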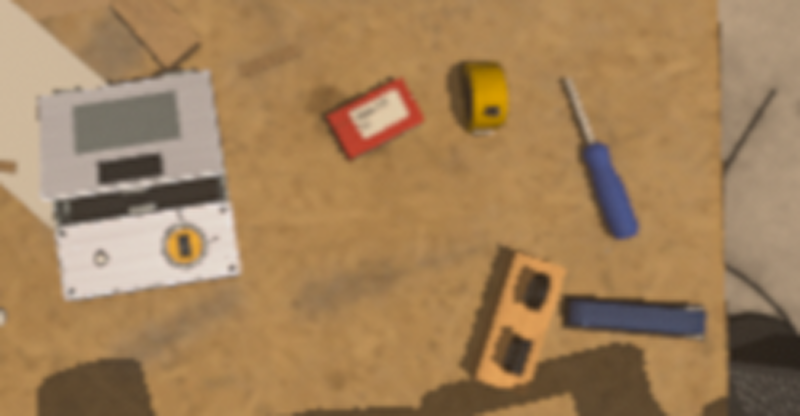

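The crop shows the dark lid pad at crop (130,168), the brass switch face at (185,245) with the keyway along the box's x, and two dark key heads at (537,290) and (515,352). I still need to see which head is square.

```bash
python3 - <<'E'
from h import *
t=dict(np.load('pics/top.npz')); P=cloud(t); g=cv2.cvtColor(t['image'],cv2.COLOR_BGR2GRAY)
sub=np.zeros_like(g); sub[175:190,218:244]=1
m=(sub>0)&(g<90); print('pad dark',m.sum(),P[m].mean(0),np.median(P[m],0)); v,u=np.nonzero(m); print(u.min(),u.max(),v.min(),v.max())
c=cap('wrist'); cv2.imwrite('pics/w1.png',c['image']); print(c['tool_from_camera'],c['mtx'])
s=dict(np.load('pics/scene.npz')); cv2.imwrite('pics/sc.png',cv2.resize(s['image'][120:250,180:350],(680,520),interpolation=cv2.INTER_CUBIC))
Q=cloud(s); 
for xy in [(0.503,-0.3045),(0.442,-0.285)]:
    m=(np.hypot(Q[...,0]-xy[0],Q[...,1]-xy[1])<.025)&(Q[...,2]>.05)&(Q[...,2]<.1)
    q=Q[m]; print(xy,m.sum(),q.min(0),q.max(0),q.mean(0))
E
```

```text
pad dark 134 [0.60406469 0.07666176 0.12559971] [0.60289395 0.07579981 0.13569112]
221 243 178 189
[[-6.05664924e-04 -9.68170072e-01 -2.50292520e-01  7.13998812e-02]
 [ 9.99999218e-01 -3.12470077e-04 -1.21114396e-03 -1.54341368e-03]
 [ 1.09438441e-03 -2.50293058e-01  9.68169503e-01  1.87332358e-02]
 [ 0.00000000e+00  0.00000000e+00  0.00000000e+00  1.00000000e+00]] [[317.92000038   0.         254.63141364]
 [  0.         317.92000038 194.19183985]
 [  0.           0.           1.        ]]
(0.503, -0.3045) 82 [ 0.48483372 -0.31219844  0.05220987] [ 0.5227819  -0.29198492  0.0844941 ] [ 0.50222712 -0.30099607  0.06923856]
(0.442, -0.285) 111 [ 0.42488117 -0.29537616  0.05012439] [ 0.46122626 -0.27208268  0.08700341] [ 0.44203882 -0.28120836  0.06977435]
```

View pics/w1.png

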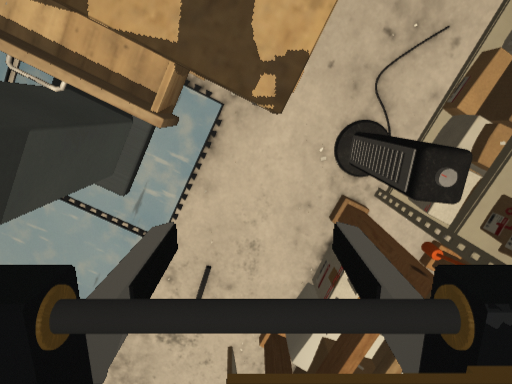

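```bash
cat >> h.py <<'E'
def delta(x,y,ztip,yaw,L=.199,s=None):
    "normalised jog numbers to bring point L ahead of the TCP to x,y,ztip pointing down at yaw"
    s=s or bot.read_state(); R=Ro.from_euler('xyz',s['orientation']); G=Ro.from_euler('xyz',[np.pi,0,yaw])
    d=R.inv().apply(np.array([x,y,ztip+L])-s['position'])/.25; w=(R.inv()*G).as_rotvec()/(np.pi/4)
    print('shift',d.round(4),'turn',w.round(4),'| t',round(s['time_s'],2),'tip',(np.array(s['position'])+R.apply([0,0,L])).round(4),'rpy',np.round(s['orientation'],4),'F',np.round(s['contact_force'],1),'q',np.round(s['qpos'],2),'w',s['width'],s['gripper_force'])
E
python3 - <<'E'
from h import *
for i in range(1,5):
    f=i/4; delta(.2545+.3485*f,-.515+.591*f,.205-.035*f,.459+2.85*f)
E
```

```text
shift [ 0.5744 -0.3766  0.0349] turn [-0.002  -0.0011 -0.9074] | t 0.15 tip [ 0.2545 -0.5149  0.2048] rpy [-3.1399e+00 -3.0000e-04  4.5880e-01] F [1.  0.8 0.4] q [-1.26  0.21  1.54  0.    1.39 -0.15] w 0.09388484175195587 0.0
shift [ 1.1486 -0.7521  0.0707] turn [-1.5000e-03 -1.8000e-03 -1.8146e+00] | t 0.15 tip [ 0.2545 -0.5149  0.2048] rpy [-3.1399e+00 -3.0000e-04  4.5880e-01] F [1.  0.8 0.4] q [-1.26  0.21  1.54  0.    1.39 -0.15] w 0.09388484175195587 0.0
shift [ 1.7228 -1.1275  0.1065] turn [-9.0000e-04 -2.5000e-03 -2.7218e+00] | t 0.15 tip [ 0.2545 -0.5149  0.2048] rpy [-3.1399e+00 -3.0000e-04  4.5880e-01] F [1.  0.8 0.4] q [-1.26  0.21  1.54  0.    1.39 -0.15] w 0.09388484175195587 0.0
shift [ 2.297  -1.503   0.1423] turn [ 0.000e+00 -3.200e-03 -3.629e+00] | t 0.15 tip [ 0.2545 -0.5149  0.2048] rpy [-3.1399e+00 -3.0000e-04  4.5880e-01] F [1.  0.8 0.4] q [-1.26  0.21  1.54  0.    1.39 -0.15] w 0.09388484175195587 0.0
```

View pics/sc.png

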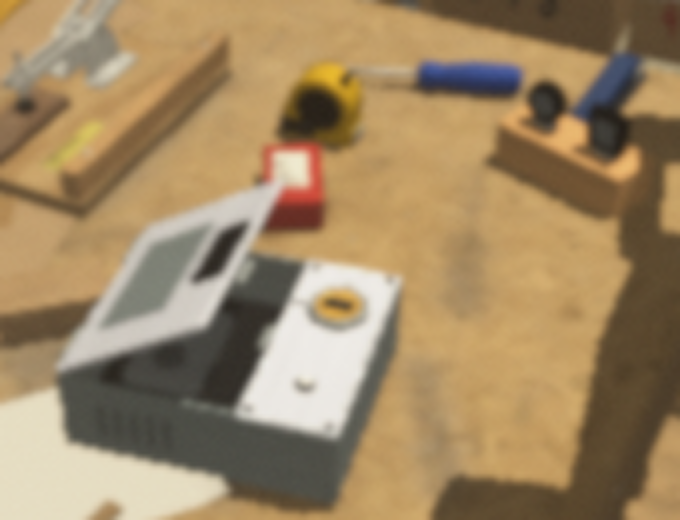

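The scene crop shows the round-looking head at (544,103) and the other at (607,130), but it isn't sharp enough to be sure. I'll check that from close by. Now moving over the lid pad.

Emit:
jog_arm([
  [[-1, 0.15, -0.1, 0.01, 0, 0, -0.23], [-1, 0.3, -0.19, 0.02, 0, 0, -0.46], [-1, 0.44, -0.28, 0.03, 0, 0, -0.69], [-1, 0.574, -0.376, 0.035, 0, 0, -0.907]],
])

```text
time_s: 0.65
position: [0.3421, -0.3664, 0.3954]
orientation: [-3.141, -0.001, 1.177]
contact_force: [0.0, -1.2, 0.6]
width: 0.0573
gripper_force: 0.0
```

Emit:
jog_arm([
  [[-1, 0.17, 0.022, 0.01, 0, 0, -0.23], [-1, 0.34, 0.045, 0.02, 0, 0, -0.46], [-1, 0.51, 0.07, 0.03, 0, 0, -0.69], [-1, 0.68, 0.091, 0.035, 0, 0, -0.907]],
])

```text
time_s: 1.15
position: [0.4292, -0.2186, 0.3868]
orientation: [-3.141, -0.0, 1.889]
contact_force: [0.2, -0.1, -0.7]
width: 0.0174
gripper_force: 0.0
```

Emit:
jog_arm([
  [[-1, 0.11, 0.13, 0.01, 0, 0, -0.23], [-1, 0.22, 0.26, 0.02, 0, 0, -0.46], [-1, 0.34, 0.39, 0.03, 0, 0, -0.69], [-1, 0.455, 0.514, 0.035, 0, 0, -0.907]],
])

```text
time_s: 1.65
position: [0.5164, -0.0708, 0.378]
orientation: [-3.141, -0.001, 2.602]
contact_force: [0.3, -0.7, 0.5]
width: 0.0007
gripper_force: 0.0
```

Emit:
jog_arm([
  [[-1, 0, 0.17, 0, 0, 0, -0.23], [-1, 0, 0.34, 0, 0, 0, -0.46], [-1, 0, 0.51, 0, 0, 0, -0.69], [-1, 0.008, 0.686, 0, 0, 0, -0.907], [-1, 0.008, 0.686, 0, 0, 0, -0.907], [-1, 0.008, 0.686, 0, 0, 0, -0.907]],
])

```text
time_s: 2.4
position: [0.603, 0.0752, 0.3778]
orientation: [-3.141, -0.002, -2.976]
contact_force: [0.1, 0.3, 0.2]
width: 0.0002
gripper_force: 0.0
```

```bash
python3 - <<'E'
from h import *
delta(.601,.076,.145,.167+np.pi)
E
```

```text
shift [0.0072 0.0045 0.1352] turn [-0.0004 -0.0019 -0.0015] | t 2.4 tip [0.6027 0.0751 0.1788] rpy [-3.1413e+00 -1.5000e-03 -2.9757e+00] F [0.1 0.3 0.2] q [-0.02  0.3   1.49 -0.    1.36 -1.75] w 0.00021522442683815155 0.0
```

Emit:
jog_arm([
  [[-1, 0.004, 0, 0.1, 0, 0, 0], [-1, 0.007, 0, 0.15, 0, 0, 0], [-1, 0.015, 0, 0.18, 0, 0, 0], [-1, 0.025, 0, 0.2, 0, 0, 0], [-1, 0.037, 0, 0.227, 0, 0, 0], [-1, 0.046, 0, 0.247, 0, 0, 0], [-1, 0.055, 0, 0.267, 0, 0, 0], [-1, 0.063, 0, 0.287, 0, 0, 0], [-1, 0.069, 0, 0.307, 0, 0, 0], [-1, 0.075, 0, 0.327, 0, 0, 0], [-1, 0.078, 0, 0.337, 0, 0, 0], [-1, 0.078, 0, 0.337, 0, 0, 0]],
])

```text
time_s: 3.9
position: [0.5841, 0.0724, 0.2939]
orientation: [3.141, -0.0, -2.975]
contact_force: [1.6, -0.5, 1.9]
width: 0.0003
gripper_force: 0.7
```

```bash
python3 - <<'E'
from h import *
delta(.5835,.0725,.0815,.167+np.pi)
E
```

```text
shift [0.0022 0.0009 0.0536] turn [ 0.0006 -0.0003 -0.0005] | t 3.9 tip [0.584  0.0725 0.0949] rpy [ 3.1411e+00 -2.0000e-04 -2.9750e+00] F [ 1.6 -0.5  1.9] q [-0.02  0.35  1.61  0.    1.19 -1.76] w 0.0002820594512614754 0.7022643507661996
```

Contact is made with the lid following (spring about 2 N). Pressing through the catch.

Emit:
jog_arm([
  [[-1, 0.001, 0, 0.012, 0, 0, 0], [-1, 0.002, 0, 0.024, 0, 0, 0], [-1, 0.002, 0, 0.034, 0, 0, 0], [-1, 0.002, 0, 0.042, 0, 0, 0], [-1, 0.002, 0, 0.05, 0, 0, 0], [-1, 0.002, 0, 0.05, 0, 0, 0]],
])

```text
time_s: 4.65
position: [0.5834, 0.0721, 0.281]
orientation: [3.141, -0.001, -2.975]
contact_force: [0.7, 0.4, 1.2]
width: 0.0002
gripper_force: 0.4
```

```bash
python3 - <<'E'
from h import *
delta(.5835,.0725,.0815,.167+np.pi)
E
```

```text
shift [-0.0008  0.0014  0.0019] turn [ 0.0004 -0.0016 -0.0005] | t 4.65 tip [0.5831 0.0721 0.082 ] rpy [ 3.1413e+00 -1.3000e-03 -2.9750e+00] F [0.7 0.4 1.2] q [-0.02  0.36  1.62  0.    1.16 -1.76] w 0.0002262765864959828 0.44712193428040337
```

Emit:
jog_arm([
  [[-1, 0, 0, -0.1, 0, 0, 0], [-1, 0, 0, -0.25, 0, 0, 0], [-1, 0, 0, -0.4, 0, 0, 0]],
])

```text
time_s: 5.03
position: [0.5832, 0.0721, 0.3815]
orientation: [3.141, -0.003, -2.975]
contact_force: [0.4, -0.2, -0.7]
width: -0.0
gripper_force: 0.0
```

```bash
python3 - <<'E'
from h import *
P=cloud(cap('top'))
for d in (.02,.06,.09):
    for e in (-.05,.05):
        c,s=np.cos(.167),np.sin(.167); x=.688-d*c-e*s; y=.090-d*s+e*c
        m=np.hypot(P[...,0]-x,P[...,1]-y)<.006; print(d,e,P[m][:,2].round(3))
delta(.525,-.105,.19,3.07); delta(.47,-.28,.20,2.83)
E
```

```text
0.02 -0.05 [0.079 0.08  0.078 0.078 0.078 0.077 0.076 0.078]
0.02 0.05 []
0.06 -0.05 []
0.06 0.05 [0.545 0.542 0.548 0.548 0.552]
0.09 -0.05 [0.554 0.553 0.556 0.555 0.555 0.555 0.557 0.557 0.557 0.556 0.558 0.557
 0.557 0.559 0.558 0.558 0.558 0.56  0.559 0.557 0.559 0.563 0.56  0.559
 0.56  0.562 0.56  0.561 0.561 0.562 0.561 0.56  0.321 0.322 0.32  0.323
 0.322 0.32  0.32  0.323 0.322]
0.09 0.05 [0.565 0.565 0.564 0.565 0.567 0.563 0.567 0.567 0.566 0.565 0.565 0.569
 0.565 0.567 0.566 0.565 0.567 0.566 0.566 0.566 0.567 0.565 0.565 0.568
 0.567 0.568 0.568 0.568 0.567 0.567 0.568]
shift [ 0.3537 -0.6592 -0.0058] turn [-0.0006  0.0102  0.3035] | t 5.08 tip [0.5865 0.0722 0.189 ] rpy [-3.1401  0.0079 -2.9748] F [ 1.2 -0.7  2.8] q [-0.02  0.25  1.53  0.    1.36 -1.76] w 0.00045870828385400123 0.0
shift [ 0.6866 -1.313  -0.0475] turn [6.000e-04 1.020e-02 6.091e-01] | t 5.08 tip [0.5865 0.0722 0.189 ] rpy [-3.1401  0.0079 -2.9748] F [ 1.2 -0.7  2.8] q [-0.02  0.25  1.53  0.    1.36 -1.76] w 0.00045870828385400123 0.0
```

Emit:
jog_arm([
  [[0.5, 0.08, -0.15, -0.01, 0, 0, 0.07], [0.5, 0.18, -0.35, -0.02, 0, 0, 0.16], [0.5, 0.28, -0.55, -0.03, 0, 0, 0.25], [0.5, 0.38, -0.75, -0.04, 0, 0, 0.35], [0.5, 0.47, -0.9, -0.04, 0, 0, 0.42], [0.5, 0.515, -0.985, -0.04, 0, 0, 0.457]],
])

```text
time_s: 5.82
position: [0.4963, -0.1939, 0.3907]
orientation: [3.141, -0.002, 2.946]
contact_force: [1.0, 0.7, 1.1]
width: 0.057
gripper_force: 0.0
```

Emit:
jog_arm([
  [[0.5, 0.02, -0.15, 0, 0, 0, 0.07], [0.5, 0.04, -0.3, 0, 0, 0, 0.13], [0.5, 0.046, -0.368, 0, 0, 0, 0.152], [0.5, 0.046, -0.368, 0, 0, 0, 0.152], [0.5, 0.046, -0.368, 0, 0, 0, 0.152]],
])

```text
time_s: 6.45
position: [0.4689, -0.2792, 0.3913]
orientation: [3.141, -0.001, 2.831]
contact_force: [-0.4, 0.5, -0.4]
width: 0.0705
gripper_force: 0.0
```

```bash
python3 - <<'E'
from h import *
c=cap('wrist'); cv2.imwrite('pics/w2.png',c['image']); P=cloud(c); delta(.442,-.285,.1,2.83)
np.savez('pics/w2.npz',P=P,img=c['image'])
for xy in [(0.503,-0.3045),(0.442,-0.285)]:
    m=(np.hypot(P[...,0]-xy[0],P[...,1]-xy[1])<.03)&(P[...,2]>.05)&(P[...,2]<.12)
    q=P[m]; 
    if len(q)<20: print('few',len(q)); continue
    r=cv2.minAreaRect(q[:,:2].astype(np.float32)); print(xy,len(q),r)
    d=np.array([.9525,-.3045]); u=(q[:,:2]-xy)@d
    for a in np.arange(-.02,.021,.005): 
        k=abs(u-a)<.0025; print(round(a,3),k.sum(),q[k][:,2].max().round(3) if k.any() else None)
T=cloud(cap('top')); cs,sn=np.cos(.167),np.sin(.167)
for d in (.02,.06,.09,.106):
    x=.688-d*cs;y=.090-d*sn; m=np.hypot(T[...,0]-x,T[...,1]-y)<.006; print('lid',d,np.median(T[m][:,2]))
E
```

```text
shift [ 0.0955 -0.0557  0.3697] turn [ 0.0009 -0.0005  0.002 ] | t 6.5 tip [ 0.469  -0.2789  0.1924] rpy [ 3.1409e+00 -4.0000e-04  2.8316e+00] F [-0.1  0.1 -0.2] q [-0.7   0.16  1.63  0.    1.36 -1.96] w 0.07025695432512603 0.0
(0.503, -0.3045) 467 ((0.5008687973022461, -0.30492302775382996), (0.012098072096705437, 0.035232946276664734), 72.8450698852539)
-0.02 58 0.074
-0.015 91 0.081
-0.01 76 0.084
-0.005 72 0.085
0.0 58 0.086
0.005 52 0.085
0.01 45 0.083
0.015 15 0.078
0.02 0 None
(0.442, -0.285) 577 ((0.4409639835357666, -0.2855941355228424), (0.012292514555156231, 0.03607120364904404), 72.73128509521484)
-0.02 55 0.084
-0.015 80 0.086
-0.01 85 0.086
-0.005 74 0.086
0.0 74 0.086
0.005 78 0.086
0.01 68 0.086
0.015 63 0.086
0.02 0 None
lid 0.02 0.07864671457650448
lid 0.06 0.07939938907274621
lid 0.09 0.078583744060257
lid 0.106 0.08148992662943859
```

View pics/w2.png

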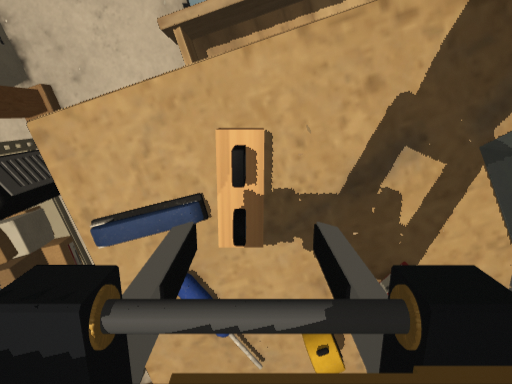

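The wrist view shows the two heads at (238,165) and (239,226). The depth profile shows the nearer key at (0.441,-0.2855) has a flat top, so it is the square one; the far one is rounded. The lid reads 81.5 mm at the pad, so it is latched.

Emit:
jog_arm([
  [[-0.2, 0.05, -0.03, 0.05, 0, 0, 0], [-0.2, 0.0985, -0.0545, 0.15, 0, 0, -0.012], [-0.2, 0.0985, -0.0545, 0.27, 0, 0, -0.012], [-0.2, 0.0985, -0.0545, 0.36, 0, 0, -0.012], [-0.2, 0.0985, -0.0545, 0.36, 0, 0, -0.012]],
])

```text
time_s: 7.18
position: [0.4406, -0.2841, 0.2998]
orientation: [3.139, -0.004, 2.841]
contact_force: [0.5, 0.6, -0.5]
width: 0.0378
gripper_force: 0.0
```

```bash
python3 - <<'E'
from h import *
delta(.441,-.2855,.047,2.84)
E
```

```text
shift [-0.004  -0.0053  0.2152] turn [ 0.0027 -0.0055  0.001 ] | t 7.17 tip [ 0.4399 -0.2835  0.1008] rpy [ 3.1394 -0.0043  2.8408] F [ 0.5  0.6 -0.5] q [-0.74  0.21  1.77  0.    1.17 -2.01] w 0.03781375556160223 0.0
```

Emit:
jog_arm([
  [[-0.2, 0, -0.004, 0.05, 0, 0, 0], [-0.2, 0, -0.004, 0.1, 0, 0, 0], [-0.2, 0, -0.004, 0.15, 0, 0, 0], [-0.2, 0, -0.004, 0.19, 0, 0, 0], [-0.2, 0, -0.004, 0.213, 0, 0, 0], [-0.2, 0, -0.004, 0.213, 0, 0, 0], [-0.2, 0, -0.004, 0.213, 0, 0, 0]],
], squeeze=15)

```text
time_s: 8.05
position: [0.4409, -0.2868, 0.2487]
orientation: [-3.141, 0.001, 2.839]
contact_force: [0.1, 0.1, -0.1]
width: 0.0372
gripper_force: 0.0
```

```bash
python3 - <<'E'
from h import *
delta(.441,-.2855,.047,2.84)
E
```

```text
shift [0.0011 0.0049 0.011 ] turn [-0.0004  0.0009 -0.0009] | t 8.05 tip [ 0.441  -0.2869  0.0497] rpy [-3.1413e+00  7.0000e-04  2.8393e+00] F [ 0.1  0.1 -0.1] q [-0.74  0.29  1.8   0.    1.06 -2.01] w 0.03724886975062727 0.0
```

Emit:
jog_arm([
  [[-0.2, 0.001, 0.004, 0.009, 0, 0, 0], [-0.2, 0.001, 0.004, 0.009, 0, 0, 0], [-1, 0.001, 0.004, 0.009, 0, 0, 0], [-1, 0.001, 0.004, 0.009, 0, 0, 0], [-1, 0.001, 0.004, 0.009, 0, 0, 0], [-1, 0.001, 0.004, 0.009, 0, 0, 0], [-1, 0.001, 0.004, 0.009, 0, 0, 0]],
], squeeze=15)

```text
time_s: 8.93
position: [0.4408, -0.2856, 0.2462]
orientation: [-3.142, 0.0, 2.839]
contact_force: [0.8, -0.6, 0.0]
width: 0.0121
gripper_force: 15.0
```

```bash
python3 - <<'E'
from h import *
delta(.441,-.2855,.047,2.84)
E
```

```text
shift [-0.0007  0.0005  0.0007] turn [-0.      0.0001 -0.0009] | t 8.93 tip [ 0.4408 -0.2856  0.0472] rpy [-3.1416  0.      2.8393] F [ 0.8 -0.6  0. ] q [-0.74  0.29  1.8  -0.    1.05 -2.01] w 0.012109875028892693 15.000009834766388
```

Emit:
jog_arm([
  [[-1, 0, 0, 0, 0, 0, 0], [-1, 0, 0, -0.03, 0, 0, 0], [-1, 0, 0, -0.08, 0, 0, 0], [-1, 0, 0, -0.15, 0, 0, 0], [-1, 0, 0, -0.25, 0, 0, 0], [-1, 0, 0, -0.35, 0, 0, 0], [-1, 0, 0, -0.4, 0, 0, 0], [-1, 0, 0, -0.4, 0, 0, 0]],
], squeeze=55)

```text
time_s: 9.93
position: [0.4411, -0.2857, 0.3477]
orientation: [-3.14, 0.003, 2.839]
contact_force: [0.4, 0.8, -0.8]
width: 0.0111
gripper_force: 55.0
```

```bash
python3 - <<'E'
from h import *
delta(.490,-.127,.147,3.07)
delta(.5387,.0315,.147,.167+np.pi)
E
```

```text
shift [0.0021 0.6644 0.006 ] turn [-0.0019  0.0033 -0.2936] | t 9.93 tip [ 0.4415 -0.2861  0.1487] rpy [-3.1404e+00  2.8000e-03  2.8394e+00] F [ 0.4  0.8 -0.8] q [-0.74  0.16  1.72  0.    1.26 -2.01] w 0.011146239138503928 54.99980092048645
shift [0.0048 1.3277 0.0052] turn [-0.0023  0.0031 -0.5974] | t 9.93 tip [ 0.4415 -0.2861  0.1487] rpy [-3.1404e+00  2.8000e-03  2.8394e+00] F [ 0.4  0.8 -0.8] q [-0.74  0.16  1.72  0.    1.26 -2.01] w 0.011146239138503928 54.99980092048645
```

Emit:
jog_arm([
  [[-1, 0, 0.1, 0, 0, 0, -0.05], [-1, 0, 0.25, 0, 0, 0, -0.12], [-1, 0, 0.42, 0, 0, 0, -0.19], [-1, 0, 0.6, 0, 0, 0, -0.27], [-1, 0, 0.78, 0, 0, 0, -0.36], [-1, 0, 0.92, 0, 0, 0, -0.45], [-1, 0, 1, 0, 0, 0, -0.53], [-1, 0, 1, 0, 0, 0, -0.59], [-1, 0, 1, 0, 0, 0, -0.597], [-1, 0, 1, 0, 0, 0, -0.597], [-1, 0, 1, 0, 0, 0, -0.597]],
])

```text
time_s: 11.3
position: [0.515, -0.0472, 0.3459]
orientation: [3.141, -0.001, -2.976]
contact_force: [-0.0, 0.0, -0.1]
width: 0.0115
gripper_force: 55.0
```

```bash
python3 - <<'E'
from h import *
c=cap('wrist'); P=cloud(c); img=c['image']
h=cv2.cvtColor(img,cv2.COLOR_BGR2HSV)
g=(np.hypot(P[...,0]-.5387,P[...,1]-.0315)<.035)
m=(g&(h[...,1]>90)&(h[...,2]>80)).astype(np.uint8)
n,l,st,ce=cv2.connectedComponentsWithStats(m); i=1+st[1:,4].argmax(); 
q=P[l==i]; ct,_=cv2.findContours((l==i).astype(np.uint8),cv2.RETR_EXTERNAL,cv2.CHAIN_APPROX_NONE)
k=cv2.fitEllipse(max(ct,key=len)); print('ellipse',k,st[i])
# ray onto plane z=.076
def ray(uv,z):
    s=c['state']; T=c['tool_from_camera']; R=Ro.from_euler('xyz',s['orientation']).as_matrix()
    d=R@T[:3,:3]@np.linalg.inv(c['mtx'])@[*uv,1]; o=R@T[:3,3]+s['position']; return o+d*(z-o[2])/d[2]
print('brass centre',ray(k[0],.076))
# keyway: dark inside
gray=cv2.cvtColor(img,cv2.COLOR_BGR2GRAY); mk=np.zeros_like(m); cv2.ellipse(mk,(k[0],(k[1][0]*.8,k[1][1]*.8),k[2]),1,-1)
dk=((mk>0)&(gray<70)).astype(np.uint8); 
v,u=np.nonzero(dk); 
r=cv2.minAreaRect(np.c_[u,v].astype(np.float32)); print('slot',r,len(u)); print('slot ctr',ray(r[0],.076))
W=np.array([ray(p,.076)[:2] for p in zip(u,v)]); C=np.cov(W.T); e=np.linalg.eigh(C); print('slot yaw',np.arctan(e[1][1,1]/e[1][0,1]),np.sqrt(e[0]*12))
# deck front edge yaw
delta(.5387,.0315,.147,.167+np.pi)
x0,y0=int(k[0][0]),int(k[0][1]); cv2.imwrite('pics/w3.png',cv2.resize(img[max(0,y0-75):y0+75,max(0,x0-100):x0+100],(800,600),interpolation=cv2.INTER_CUBIC)); print(x0,y0)
E
```

```text
ellipse ((340.02423095703125, 245.72500610351562), (34.53962326049805, 38.56525802612305), 73.1781005859375) [321 228  39  36 741]
brass centre [0.53841841 0.03192064 0.076     ]
slot ((340.0, 245.5), (25.0, 16.0), 90.0) 381
slot ctr [0.53822025 0.03185263 0.076     ]
slot yaw 0.1066794988822507 [0.01298706 0.02282059]
shift [-0.145   0.2949 -0.    ] turn [ 0.0002 -0.0003 -0.0017] | t 11.35 tip [ 0.515  -0.0472  0.147 ] rpy [ 3.1415e+00 -3.0000e-04 -2.9759e+00] F [ 0.2  0.1 -1.6] q [-0.26  0.14  1.74  0.    1.26 -2.  ] w 0.011950671606230872 54.99981164932251
340 245
```

View pics/w3.png

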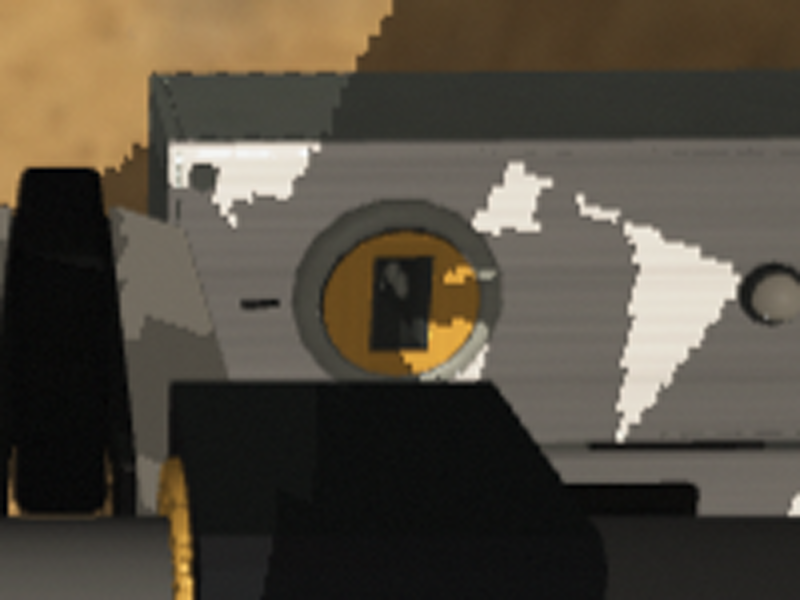

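The crop shows the keyway as a dark rectangle centred at (402,304), which puts it at (0.5384, 0.0318) with its long side along the box's x (the yaw offset is about -0.01).

Emit:
jog_arm([
  [[-1, -0.02, 0.04, 0, 0, 0, 0], [-1, -0.06, 0.12, 0, 0, 0, 0], [-1, -0.1, 0.21, 0, 0, 0, 0], [-1, -0.13, 0.27, 0, 0, 0, 0.005], [-1, -0.1435, 0.296, 0.03, 0, 0, 0.01], [-1, -0.1435, 0.296, 0.07, 0, 0, 0.01], [-1, -0.1435, 0.296, 0.1, 0, 0, 0.01], [-1, -0.1435, 0.296, 0.1, 0, 0, 0.01], [-1, -0.1435, 0.296, 0.1, 0, 0, 0.01]],
])

```text
time_s: 12.48
position: [0.5383, 0.0316, 0.3212]
orientation: [-3.142, 0.0, -2.984]
contact_force: [0.5, -0.5, -0.3]
width: 0.0118
gripper_force: 55.0
```

```bash
python3 - <<'E'
from h import *
delta(.5384,.0318,.108,3.30)
c=cap('wrist'); cv2.imwrite('pics/w4.png',cv2.resize(c['image'][150:330,140:380],(800,600),interpolation=cv2.INTER_CUBIC))
E
```

```text
shift [-0.0003  0.0006  0.0566] turn [-0.0001  0.     -0.0005] | t 12.47 tip [0.5383 0.0316 0.1222] rpy [-3.1415  0.     -2.9836] F [ 0.5 -0.5 -0.3] q [-0.1   0.22  1.71 -0.    1.21 -1.83] w 0.01181138057449133 54.99969005584717
```

View pics/w4.png

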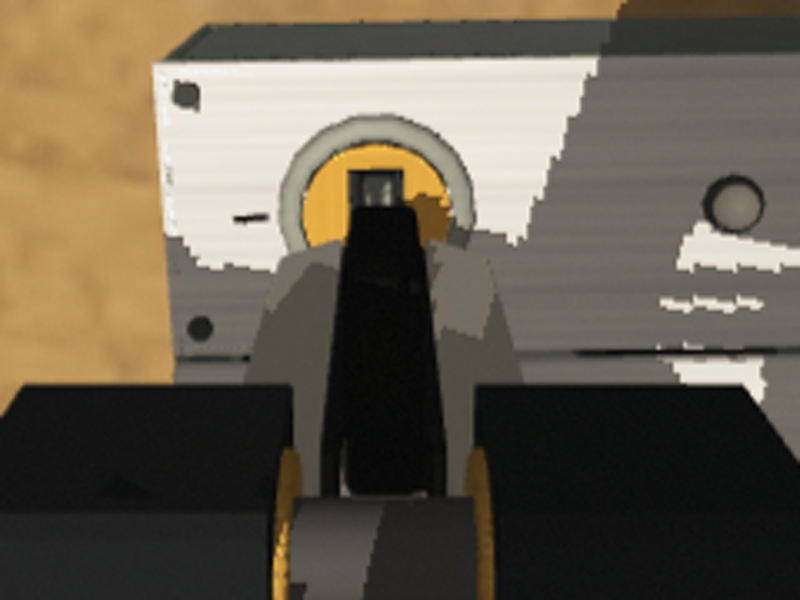

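The picture shows the key head at column 378, lined up with the keyway at column 376, and the switch unturned. Lowering into the mouth.

Emit:
jog_arm([
  [[-1, 0, 0, 0.03, 0, 0, 0], [-1, 0, 0, 0.05, 0, 0, 0], [-1, 0, 0, 0.06, 0, 0, 0], [-1, 0, 0, 0.07, 0, 0, 0], [-1, 0, 0, 0.08, 0, 0, 0], [-1, 0, 0, 0.08, 0, 0, 0]],
])

```text
time_s: 13.28
position: [0.5386, 0.0317, 0.3013]
orientation: [-3.14, 0.001, -2.983]
contact_force: [0.6, -3.4, -1.2]
width: 0.0116
gripper_force: 55.0
```

```bash
python3 - <<'E'
from h import *
delta(.5384,.0318,.0832,3.30)
print(bot.read_state()['moment'])
E
```

```text
shift [0.0007 0.0005 0.0765] turn [-0.0015  0.001   0.0006] | t 13.28 tip [0.5388 0.0315 0.1023] rpy [-3.1404e+00  8.0000e-04 -2.9827e+00] F [ 0.6 -3.4 -1.2] q [-0.1   0.24  1.73 -0.    1.17 -1.83] w 0.011603696408412719 54.9998277425766
[-0.35098098 -0.21468023  0.00685064]
```

Emit:
jog_arm([
  [[-1, 0, -0.003, 0, 0, 0, 0], [-1, 0, -0.003, 0.01, 0, 0, 0], [-1, 0, -0.003, 0.02, 0, 0, 0], [-1, 0, -0.003, 0.03, 0, 0, 0], [-1, 0, -0.003, 0.03, 0, 0, 0]],
])

```text
time_s: 13.9
position: [0.5387, 0.0308, 0.2954]
orientation: [-3.14, 0.0, -2.983]
contact_force: [-2.6, -3.8, 10.8]
width: 0.0115
gripper_force: 55.0
```

```bash
python3 - <<'E'
from h import *
delta(.5384,.0318,.0832,3.30)
print(bot.read_state()['moment'])
E
```

```text
shift [0.0006 0.0044 0.0528] turn [-0.0026  0.0002  0.0009] | t 13.9 tip [0.5388 0.0304 0.0964] rpy [-3.1396e+00  2.0000e-04 -2.9825e+00] F [-2.6 -3.8 10.8] q [-0.1   0.25  1.73 -0.    1.16 -1.83] w 0.011465963235964828 55.00385105609894
[-0.69736081  0.70729392 -0.00821337]
```

Emit:
jog_arm([
  [[-1, 0.003, -0.002, 0.006, 0, 0, 0.06], [-1, -0.003, -0.004, 0.01, 0, 0, -0.06], [-1, 0.003, -0.002, 0.014, 0, 0, 0.06], [-1, -0.003, -0.004, 0.018, 0, 0, -0.06], [-1, 0.003, -0.002, 0.022, 0, 0, 0.06], [-1, 0, -0.003, 0.026, 0, 0, 0], [-1, 0, -0.003, 0.026, 0, 0, 0]],
])

```text
time_s: 14.78
position: [0.5386, 0.0305, 0.2885]
orientation: [-3.141, -0.0, -2.982]
contact_force: [-3.0, -2.3, 8.7]
width: 0.0116
gripper_force: 55.0
```

```bash
python3 - <<'E'
from h import *
delta(.5384,.0318,.0832,3.30)
print(bot.read_state()['moment'])
E
```

```text
shift [0.0001 0.0055 0.0252] turn [-0.0007 -0.0001  0.001 ] | t 14.78 tip [0.5386 0.0304 0.0895] rpy [-3.1411e+00 -1.0000e-04 -2.9824e+00] F [-3.  -2.3  8.7] q [-0.1   0.26  1.74 -0.    1.15 -1.83] w 0.01164716849627335 55.00304996967316
[-0.40674092  0.5495539  -0.00329268]
```

Emit:
jog_arm([
  [[-1, 0.003, -0.001, 0.006, 0, 0, 0.06], [-1, -0.003, -0.003, 0.011, 0, 0, -0.06], [-1, 0.003, -0.001, 0.016, 0, 0, 0.06], [-1, -0.003, -0.003, 0.021, 0, 0, -0.06], [-1, 0.003, -0.001, 0.025, 0, 0, 0.06], [-1, 0, -0.002, 0.027, 0, 0, 0], [-1, 0, -0.002, 0.027, 0, 0, 0]],
])

```text
time_s: 15.65
position: [0.5387, 0.0302, 0.2818]
orientation: [3.141, -0.0, -2.983]
contact_force: [-4.1, -1.2, 11.3]
width: 0.0119
gripper_force: 55.0
```

```bash
python3 - <<'E'
from h import *
delta(.5384,.0318,.0832,3.30)
print(bot.read_state()['moment'])
E
```

```text
shift [ 0.      0.0064 -0.0018] turn [ 0.0005 -0.0004  0.0008] | t 15.65 tip [0.5386 0.0303 0.0828] rpy [ 3.1412e+00 -3.0000e-04 -2.9825e+00] F [-4.1 -1.2 11.3] q [-0.1   0.27  1.74  0.    1.13 -1.83] w 0.011907499011223618 55.00423550605774
[-0.10387662  0.59461629  0.00488609]
```

Emit:
jog_arm([
  [[-1, 0.003, 0, 0.003, 0, 0, 0.06], [-1, -0.003, 0, 0.006, 0, 0, -0.06], [-1, 0.003, 0, 0.008, 0, 0, 0.06], [-1, 0, 0, 0.008, 0, 0, 0], [-1, 0, 0, 0.008, 0, 0, 0]],
])

```text
time_s: 16.27
position: [0.5388, 0.0303, 0.2814]
orientation: [3.141, -0.0, -2.982]
contact_force: [-7.5, -1.0, 18.7]
width: 0.0117
gripper_force: 55.0
```

```bash
python3 - <<'E'
from h import *
delta(.5384,.0318,.0832,3.30)
print(bot.read_state()['moment'])
E
```

```text
shift [ 0.0005  0.0063 -0.0033] turn [ 0.0003 -0.0001  0.0012] | t 16.27 tip [0.5388 0.0303 0.0824] rpy [ 3.1414e+00 -1.0000e-04 -2.9823e+00] F [-7.5 -1.  18.7] q [-0.1   0.27  1.74  0.    1.13 -1.83] w 0.011702072831341795 55.007362961769104
[-0.06783351  1.31595075  0.04179059]
```

Key is at home depth: 2 mm more command barely moves it and force rises. Turning clockwise now, easing the side load.

Emit:
jog_arm([
  [[-1, 0.004, 0, -0.002, 0, 0, 0.05], [-1, 0.005, 0, -0.003, 0, 0, 0.15], [-1, 0.005, 0, -0.003, 0, 0, 0.25], [-1, 0.005, 0, -0.003, 0, 0, 0.35], [-1, 0.005, 0, -0.003, 0, 0, 0.45], [-1, 0.005, 0, -0.003, 0, 0, 0.55], [-1, 0.005, 0, -0.003, 0, 0, 0.65], [-1, 0.005, 0, -0.003, 0, 0, 0.75], [-1, 0.005, 0, -0.003, 0, 0, 0.85], [-1, 0.005, 0, -0.003, 0, 0, 0.9], [-1, 0.005, 0, -0.003, 0, 0, 0.9]],
])

```text
time_s: 17.65
position: [0.5383, 0.0306, 0.2817]
orientation: [3.138, 0.002, 2.593]
contact_force: [-3.8, 2.6, 10.6]
width: 0.0119
gripper_force: 55.0
```

```bash
python3 - <<'E'
from h import *
delta(.5388,.0303,.0824,1.55)
print(bot.read_state()['moment'])
E
```

```text
shift [-0.0026  0.      0.001 ] turn [ 4.9000e-03 -2.0000e-04  1.3284e+00] | t 17.65 tip [0.5389 0.031  0.0827] rpy [3.1383e+00 1.7000e-03 2.5933e+00] F [-3.8  2.6 10.6] q [-0.1   0.27  1.74  0.    1.13 -1.13] w 0.011893717436714524 55.00454306602478
[0.46549001 0.60691039 0.02011225]
```

Emit:
jog_arm([
  [[-1, 0.002, 0, 0, 0, 0, 0.1], [-1, 0.003, 0, 0, 0, 0, 0.2], [-1, 0.003, 0, 0, 0, 0, 0.3], [-1, 0.003, 0, 0, 0, 0, 0.4], [-1, 0.003, 0, 0, 0, 0, 0.5], [-1, 0.003, 0, 0, 0, 0, 0.6], [-1, 0.003, 0, 0, 0, 0, 0.7], [-1, 0.003, 0, 0, 0, 0, 0.8], [-1, 0.003, 0, 0, 0, 0, 0.9], [-1, 0.003, 0, 0, 0, 0, 1.0], [-1, 0.003, 0, 0, 0, 0, 1.0]],
])

```text
time_s: 19.02
position: [0.5383, 0.0311, 0.2818]
orientation: [3.135, -0.001, 1.808]
contact_force: [-0.3, 2.0, 10.5]
width: 0.0117
gripper_force: 55.0
```

```bash
python3 - <<'E'
from h import *
delta(.5388,.0303,.0824,1.55)
for i in range(3): print(bot.read_state()['moment'])
E
```

```text
shift [-0.0034  0.0011  0.0017] turn [ 0.0081 -0.0018  0.3281] | t 19.02 tip [0.5395 0.0315 0.0828] rpy [ 3.1352e+00 -6.0000e-04  1.8077e+00] F [-0.3  2.  10.5] q [-0.1   0.26  1.74  0.    1.13 -0.34] w 0.011743045684929806 55.006036162376404
[ 0.36712808 -0.03816339  0.09833159]
[ 0.36712808 -0.03816339  0.09833159]
[ 0.36712808 -0.03816339  0.09833159]
```

Emit:
jog_arm([
  [[-1, 0, 0, 0, 0, 0, 0.06], [-1, 0, 0, 0, 0, 0, 0.12], [-1, 0, 0, 0, 0, 0, 0.18], [-1, 0, 0, 0, 0, 0, 0.22], [-1, 0, 0, 0, 0, 0, 0.22]],
])

```text
time_s: 19.65
position: [0.5384, 0.0311, 0.2818]
orientation: [3.135, -0.002, 1.636]
contact_force: [0.9, 1.8, 10.0]
width: 0.0115
gripper_force: 55.0
```

```bash
python3 - <<'E'
from h import *
delta(.5388,.0303,.0824,1.55)
print(bot.read_state()['moment'])
E
```

```text
shift [-0.0033  0.0013  0.0017] turn [ 0.0084 -0.0024  0.109 ] | t 19.65 tip [0.5397 0.0315 0.0828] rpy [ 3.1349e+00 -1.6000e-03  1.6356e+00] F [ 0.9  1.8 10. ] q [-0.1   0.26  1.74  0.    1.13 -0.17] w 0.011484564479581147 55.01834571361542
[ 0.32589114 -0.1242085   0.20743603]
```

Emit:
jog_arm([
  [[-1, 0, 0, 0, 0, 0, 0.04], [-1, 0, 0, 0, 0, 0, 0.08], [-1, 0, 0, 0, 0, 0, 0.1], [-1, 0, 0, 0, 0, 0, 0.1], [-1, 0, 0, 0, 0, 0, 0.1]],
])

```text
time_s: 20.27
position: [0.5385, 0.0312, 0.2818]
orientation: [3.135, -0.002, 1.558]
contact_force: [1.2, 2.2, 9.0]
width: 0.0116
gripper_force: 55.1
```

```bash
python3 - <<'E'
from h import *
delta(.5388,.0303,.0824,1.55)
print(bot.read_state()['moment'])
c=cap('top'); T=cloud(c); cs,sn=np.cos(.16),np.sin(.16)
m=np.hypot(T[...,0]-.5835,T[...,1]-.0725)<.01; print('pad z',np.median(T[m][:,2]))
c=cap('wrist'); a=c['image'][120:330,140:420]; b=cap('scene')['image'][130:230,230:370]
cv2.imwrite('pics/f.png',np.hstack([cv2.resize(a,(400,300)),cv2.resize(b,(400,300),interpolation=cv2.INTER_CUBIC)]))
E
```

```text
shift [-0.0035  0.0013  0.0016] turn [ 0.0086 -0.0025  0.0106] | t 20.27 tip [0.5398 0.0316 0.0828] rpy [ 3.1348e+00 -1.9000e-03  1.5583e+00] F [1.2 2.2 9. ] q [-0.1   0.26  1.74  0.    1.13 -0.09] w 0.011600728547020142 55.107988715171814
[ 0.38900781 -0.2086236   0.54858446]
pad z 0.44355993440628705
```

View pics/f.png

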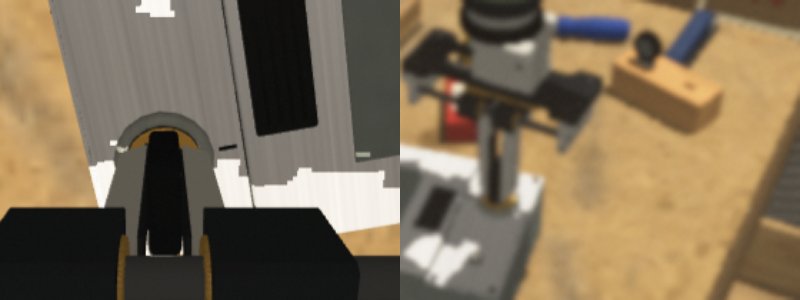

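The wrist half shows the key turned across the box with the lid flat and shut. The scene half shows the round key still in its block at about (648,47). The moment jumped to 0.55 N m, so the switch is on its stop; handing in.

```bash
python3 -c "
from plant import job
print(job.sign_off())"
```

```text
the job is handed in; nothing more can be done
None
```

I handed the job in at about 20 s: the lid is latched shut, and the square-headed key is fully home, turned clockwise to its stop and still held. The round-headed key is still in its block, and I saw no sign of anything else being knocked.

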